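Test the gas stop button, then hold the reset key turned

ROBOT

A 6-joint arm with a two-finger parallel gripper is mounted at the origin on a cart in front of the work surface, level with it; the furniture and walls round the work are solid. World frame = base frame: x ahead of the robot, y to its left, z up, the work surface at z = 0. Lengths are in m, angles in rad, forces in N, time in s.
With the tool pointing down it reaches from about 0.4 to 0.825 m from the base axis. Payload 7 kg.
Tool frame: the origin (TCP) lies at the very end of the fingers, on their centre line; the grasp point (between the pads) lies arm.grip_point_offset behind it (arm.grip_point_offset is the distance from the TCP to the grasp point, in m); z points along the fingers, y is the line along which they close (so a half turn about z gives the same grasp; the last joint's range is limited). The gripper opens to 88 mm and grips with 3 to 60 N. Pads are 19 mm wide; open, the fingers measure 130 mm over their backs; the gripper's body (78 mm by 193 mm) begins 47 mm behind the grasp point.
Start: joints at [-0.963, 0.359, 0.012, 0, -1.224, -0.288], TCP at [0.212, -0.641, 0.227] pointing down, gripper open.
Joint ranges: [-3.07, 3.07], [-1.43, 2.12], [-1.02, 1.25], [-3.03, 1.67], [-3.05, -0], [-3.03, 3.03]. Speed limits (rad/s): [2.39, 2.39, 3.01, 3.14, 3.14, 3.14].

INTERFACE

Orientations are given as [roll, pitch, yaw] about the fixed x, y, z axes, in that order (R = Rz(yaw) Ry(pitch) Rx(roll)).
In Python, from station import arm gives the robot as it stands.
- The arm moves only by the shell command python3 -m crank 'ROWS' [OPENING] [FORCE]. ROWS is JSON, a list of rows, each an object of numbers: "dx", "dy", "dz": the shift along the tool's x, y, z in cm; "wx", "wy", "wz": the turn, a rotation vector about the tool's x, y, z in degrees. A call has exactly 10 rows; each row is the pose to reach, as a shift and turn from the pose commanded when the call began, along the tool's axes at that moment; what a row does not reach only later rows make up. A row lasts 1/8 s, in which the tool goes at most 62.5 mm and 10.7 degrees, less where a joint would pass 70% of its speed; a pose out of reach is approached as far as the arm can. A call with a gripper value outside its range is refused whole. OPENING is the finger opening in cm, from 0 to 8.76, set as the call begins (- or left out, the last holds). The fingers move at their own pace and stop on an object; FORCE is the grip in N (left out, the last holds). Time passes only in rows, so rows that repeat a pose let the fingers close, or fill a call up. It gives the time, the measured TCP pose, the force, the opening and the grip force at its end, in the units of the state.
- arm.get_state(): the state, without advancing time (a new reading comes with each control period).
- arm.grab_frame(name): name is "scene" or "top" or "wrist"; returns the picture (384x512x3 uint8, red, green, blue); there is no depth.
- arm.calibration(name): a dict with "fx", "fy", "cx", "cy" (pixels), "world_from_camera" (4x4, takes a point from camera to world coordinates). Camera axes: x right, y down, z forward; pixel columns grow to the right and rows downward; lengths in m; the calibration is good to about 2 mm. A picture is of the moment at which its call begins: read the wrist's pose just before it. calibration takes no time and is no camera call; for the wrist camera it gives the pose at the moment of the call.
- arm.job_done(): hands the job in; it is judged then, once.
Trained networks look in the newest picture that a camera, given by its name, has taken for a name from the list of things; names that differ only in an ending like _2 or _b are one class to them, and where a whole thing is asked for, a point or a joint stands for the part that bears it (a point fixed in the world has none). Each returns a list of dicts, best first, with "confidence" (0 to 1); they miss things now and then, are a little off and sometimes report something else, mostly with a low value. They report only what shows in the picture. A call takes as long as a camera call.
- arm.find_in(camera, query): "centre" ([x, y, z] in m, in world coordinates, good to about 4 mm: the middle of the surface that is visible of it).
- arm.masks_of(camera, query): "pixels" (384x512 bool, what is visible of it).
- arm.mark_of(camera, query): "centre" ([x, y, z] in m, in world coordinates, good to about 4 mm: a listed point, or the origin of a listed thing).
The state is a dict: "t": time; "q": joint angles; "qd": joint speeds; "joint_efforts": joint torques, N m; "eef_pos": TCP position; "ee_rot": TCP orientation; "force": force on the tool from outside, world axes, zero at the start; "moment": the same for the moment, N m; "width": finger opening in m; "gripper_force": force on a finger pad.
Only numpy, scipy, OpenCV 4.12 (cv2) and the standard library are available. Lean on these libraries where they do the work, as an engineer would, in place of code of your own. Each camera call takes 0.05 s, during which the arm holds its last target. There are 200 camera calls.

TASK

Bring the kitchen's gas on at the shut-off console: first test its mushroom stop button by pressing it all the way down until it latches, then twist it clockwise so that it springs back up. Then take the round-bowed key out of the key block, work it fully home into the console's key switch and turn it clockwise a quarter turn to its stop; finish while still gripping the key and holding it turned against its spring, and leave the other key and the things standing around where they are.

Things in the scene. Friction and masses are not known exactly. Their poses are not given: they have to be found in the camera images.
- console: Gas shut-off console fixed on the worktop: aluminium box 156 x 264 mm, top face 62 mm above the worktop, black end caps 65 mm high. Origin: centre of its underside; z up, y along its long side towards the stop button, x towards its far side with a conduit. Stop button at y = +65 mm, key switch at y = -65 mm, both x = 0. Turned by up to 0.3 rad.
- stop_head (a point): Centre of the top of the black mushroom stop button: head 40 mm in diameter, 16 mm thick (widest 5 to 13 mm below its top), top 98 mm above the worktop when out; the point moves down with it. The steel collar below it, 48 mm in diameter, ends 70 mm above the worktop.
- stop_press (a joint): How far the stop button is pushed in, m: 0 out, 0.010 at its bottom stop. Pressing takes up to about 12 N. Pushed to the bottom it latches and stays down at about 0.007 when let go.
- stop_twist (a joint): Twist of the stop button's head, rad: 0 at rest, grows clockwise seen from above to 0.75 at its stop. With the button latched down, 0.45 rad or more frees the latch; let go then, it springs up and a weak spring (0.05 N m) turns the head back.
- keyhole (a point): Centre of the keyway's mouth, on the face of the key switch's round steel plug (30 mm diameter), 66 mm above the worktop; axes as the console's, fixed. The keyway goes straight down; at home its slot is 12.6 mm long along the console's x and 6 mm wide along its y, mouth chamfered 1.5 mm.
- key_plug (a joint): Turn of the plug, rad: 0 home, grows clockwise from above to 1.40 at its stop (key has 0.2 rad of play); a spring turns it back (0.1 N m). Blocked until the key is fully home, 28 mm deep, shoulder on the plug's face. Sticky pins 10 and 18 mm down at the slot ends and a spring pin at the bottom resist, up to 15 to 25 N; where it sticks, rock it 1 to 2 mm along the slot.
- key_block: Wooden key block fixed on the worktop, 50 x 120 mm and 44 mm high, on a 62 x 132 mm foot; origin: centre of its underside, y along its length. Two slots in its top at y = +35 and -35 mm hold a key each, upright, bow up, shoulder on the top; either key may be in either slot.
- switch_key: The key to use: large round black bow, 34 mm across, 9 mm thick, z = 36 to 70 mm. Origin: blade tip; z up to the bow; x across the flat faces; y along the bow's width. Blade 4 mm (x) by 10 mm (y), 28 mm long, tip tapered over 6 mm; shoulder 10 x 17 mm, z = 28 to 38 mm. 25 to 50 g. Same after half a turn about z: enters the keyway either way, its y along the slot.
- key_grip (a point): Point inside the round bow, 56 mm above the blade's tip, on the key's axis: a good place for the finger pads, which close along the key's x on the flat faces, 9 mm apart.
- cupboard_key: The other key in the block, told by its smaller rectangular bow (22 mm wide, 24 mm high, 9 mm thick); shorter blade (20 mm). Origin: tip of its blade, axes as the other key's. To be left in its slot.
- mug_a: White mug with a dark band, 81 mm across, 94 mm high, standing behind and left of the console; origin: under it. Bystander.
- salt_shaker: Salt shaker, 44 mm across, 90 mm high, standing behind the key block; origin: centre of its underside. Bystander.
- tuna_tin: Flat tin, 86 mm across, 40 mm high, standing to the right of the key block; origin: centre of its underside. Bystander.

How it is judged:
By the outcome, as a careful person would: the job done as asked, in the order asked, and still so for the second after the job is handed in, while the arm keeps its last pose, push and grip.
It also fails if it takes over 72 s, if anything falls off the work surface, if the arm or the gripper's body presses on something with over 40 N, if the wrist force passes 120 N, or if a joint passes its speed limit or range.

## Working session

There is one attempt and no reset: what is moved stays moved. The work goes in short steps, Python scripts to look and compute and a shell command to move; the robot and the scene stay as the last step left them, time stands still between calls to the robot, and variables do not carry over. Pictures are saved under pics/ and viewed, at most 10 in all, crops included, and the job is handed in when it is done.

```bash
ls; mkdir -p pics; cat > h.py <<'E'
import numpy as np, cv2
from scipy.spatial.transform import Rotation as R
from station import arm
def snap(n,f=None):
    im=arm.grab_frame(n)
    if f: cv2.imwrite('pics/'+f,im[:,:,::-1])
    return im
def proj(n,p):
    c=arm.calibration(n);T=np.linalg.inv(np.array(c['world_from_camera']))
    q=T[:3,:3]@np.asarray(p)+T[:3,3]
    return np.array([c['fx']*q[0]/q[2]+c['cx'],c['fy']*q[1]/q[2]+c['cy']])
def ray(c,u,v):
    T=np.array(c['world_from_camera'])
    d=T[:3,:3]@np.array([(u-c['cx'])/c['fx'],(v-c['cy'])/c['fy'],1]);return T[:3,3],d/np.linalg.norm(d)
def onz(c,u,v,z):
    o,d=ray(c,u,v);return o+d*(z-o[2])/d[2]
def tri(rays):
    A=0;b=0
    for o,d in rays:
        P=np.eye(3)-np.outer(d,d);A=A+P;b=b+P@o
    return np.linalg.solve(A,b)
E
python3 - <<'E'
from h import *
s=arm.get_state();print(s['t'],np.round(s['eef_pos'],4),np.round(s['ee_rot'],3),s['width'],arm.grip_point_offset)
ims=[]
for n in('scene','top','wrist'):
    ims.append(snap(n))
    c=arm.calibration(n);print(n,c['fx'],np.round(c['world_from_camera'],3).tolist())
for n in('scene','top'):
    for q in('console','stop_head','keyhole','key_block','switch_key','key_grip','cupboard_key','mug_a','salt_shaker','tuna_tin'):
        r=arm.mark_of(n,q);print(n,q,[(round(x['confidence'],2),np.round(x['centre'],4).tolist()) for x in r[:2]])
cv2.imwrite('pics/a.png',cv2.resize(np.hstack(ims[:2])[:,:,::-1],(800,300),interpolation=cv2.INTER_AREA))
cv2.imwrite('pics/top.png',cv2.resize(ims[1][:,:,::-1],(800,600)))
E
```

```text
pics
0.0 [ 0.212  -0.6403  0.2256] [ 3.14  -0.    -2.822] 0.08746173671397951 0.0188
scene 396.4696040858043 [[-0.588, -0.617, 0.523, -0.179], [-0.808, 0.434, -0.398, 0.517], [0.018, -0.657, -0.754, 1.202], [0.0, 0.0, 0.0, 1.0]]
top 358.95012219601637 [[-0.028, -0.994, 0.11, 0.488], [-0.999, 0.029, 0.013, -0.097], [-0.016, -0.109, -0.994, 1.147], [0.0, 0.0, 0.0, 1.0]]
wrist 272.4006684117602 [[-0.316, 0.907, 0.277, 0.136], [0.949, 0.302, 0.092, -0.666], [-0.0, 0.292, -0.956, 0.385], [0.0, 0.0, 0.0, 1.0]]
scene console [(0.72, [0.5203, 0.1017, -0.0011])]
scene stop_head [(0.67, [0.5038, 0.1679, 0.0968]), (0.32, [0.6631, -0.2795, -0.003])]
scene keyhole [(0.79, [0.5324, 0.0398, 0.0648]), (0.7, [0.5565, -0.2897, 0.0131])]
scene key_block [(0.95, [0.5623, -0.3267, -0.0013]), (0.5, [0.5029, 0.1625, 0.0936])]
scene switch_key [(0.42, [0.5594, -0.2883, 0.0141])]
scene key_grip [(0.4, [0.559, -0.2936, 0.0749]), (0.21, [0.6603, -0.2806, -0.0032])]
scene cupboard_key [(0.59, [0.5652, -0.3622, 0.0256]), (0.44, [0.6223, 0.3334, 0.0017])]
scene mug_a [(0.68, [0.6216, 0.3333, 0.0022]), (0.47, [0.5589, -0.2886, 0.0137])]
scene salt_shaker [(0.48, [0.6621, -0.2796, -0.0015])]
scene tuna_tin []
top console [(0.76, [0.5176, 0.1056, -0.0021])]
top stop_head [(0.63, [0.5045, 0.1646, 0.0948])]
top keyhole [(0.94, [0.5331, 0.0345, 0.0636])]
top key_block [(0.67, [0.5577, -0.3237, 0.0023])]
top switch_key [(0.57, [0.5587, -0.2916, 0.013])]
top key_grip [(0.44, [0.5556, -0.2958, 0.0702])]
top cupboard_key [(0.42, [0.5626, -0.3605, 0.0233])]
top mug_a [(0.96, [0.6228, 0.3298, -0.0019])]
top salt_shaker [(0.7, [0.6627, -0.2789, 0.0015]), (0.19, [0.5642, -0.3603, 0.0206])]
top tuna_tin [(0.57, [0.5746, -0.5349, -0.0001]), (0.54, [0.5574, -0.2929, 0.0699])]
```

View pics/a.png

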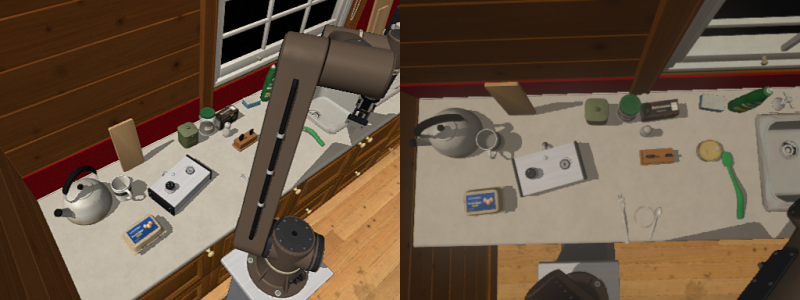

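View pics/top.png

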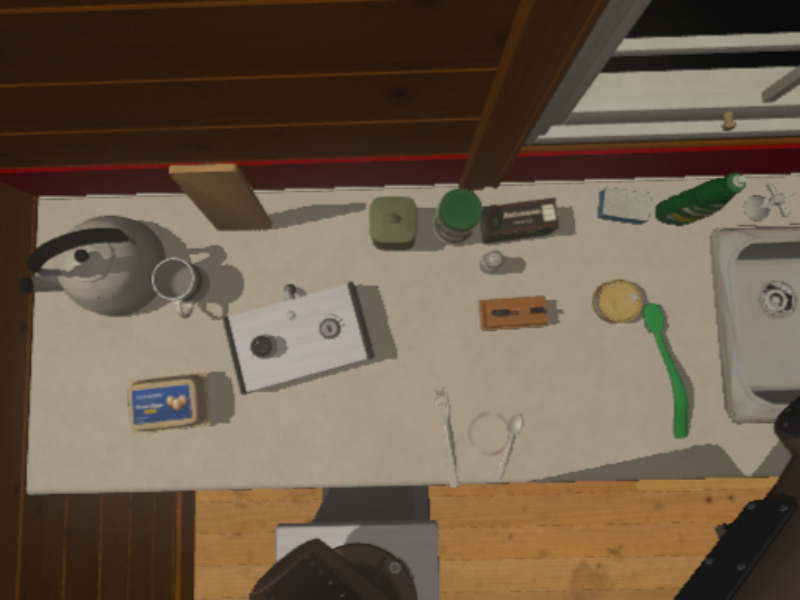

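The top view (800×600) shows the console at (300,335), stop button at (263,346) and plug at (330,327). The key block is at (514,312), with the round key in its left slot at (500,313) and the other key at (537,310). The networks agree with this. I'll move over the key block for a wrist view on the way.

```bash
python3 -m crank '[{"dx":-4.8,"dy":2.5,"wz":-8},{"dx":-9.7,"dy":4.9,"wz":-17},{"dx":-14.5,"dy":7.4,"wz":-25},{"dx":-19.4,"dy":9.9,"wz":-33},{"dx":-24.2,"dy":12.3,"wz":-42},{"dx":-29,"dy":14.8,"wz":-50},{"dx":-34,"dy":17.3,"wz":-58},{"dx":-38.8,"dy":19.7,"wz":-67},{"dx":-43.6,"dy":22.2,"wz":-75.3},{"dx":-43.6,"dy":22.2,"wz":-75.3}]' 8
cat > look.py <<'E'
from h import *
def look(qs,f=None,cam='wrist'):
    s=arm.get_state();print(round(s['t'],2),np.round(s['eef_pos'],4).tolist(),np.round(s['ee_rot'],3).tolist(),'q',np.round(s['q'],2).tolist(),'F',np.round(s['force'],1).tolist(),round(s['width'],4),round(s['gripper_force'],1))
    c=arm.calibration(cam);im=snap(cam,f)
    for q in qs:
        for r in arm.masks_of(cam,q)[:1]:
            m=r['pixels'].astype(np.uint8);v,u=np.nonzero(m);b=cv2.minAreaRect(np.c_[u,v].astype(np.float32))
            print(' mask',q,round(r['confidence'],2),'px',m.sum(),'cen',u.mean().round(1),v.mean().round(1),'rect',np.round(b[0],1),np.round(b[1],1),round(b[2],1))
        for r in arm.mark_of(cam,q)[:1]: print(' mark',q,round(r['confidence'],2),np.round(r['centre'],4).tolist())
    return c,im
E
python3 - <<'E'
from look import *
look(['switch_key','key_grip','key_block','cupboard_key'],'w1.png')
E
```

```text
1.15 [0.2122, -0.6408, 0.2266] [-3.142, -0.0, -2.822] q [-0.96, 0.36, 0.01, 0.0, -1.22, -0.29] F [0.4, 0.2, -0.6] 0.0878 0.0
 mask key_block 0.38 px 58 cen 354.6 374.0 rect [354.  373.5] [ 5. 12.] 90.0
 mark key_block 0.61 [0.5569, -0.3229, -0.0]$[0]: bad value
```

View pics/w1.png

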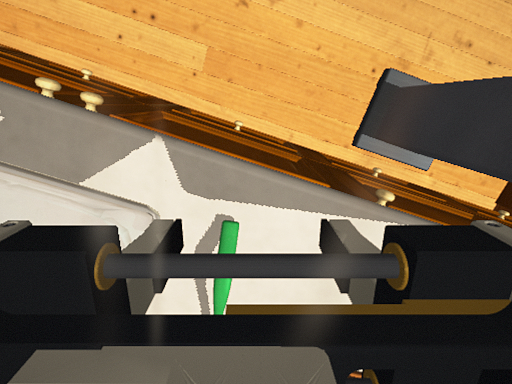

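The move was refused, so nothing moved. The wrist view shows only the worktop's edge and a green handle near (228,260), with the fingers at columns 130–400. The rows probably need all six numbers.

```bash
python3 -m crank '[{"dx":-4.8,"dy":2.5,"dz":0,"wx":0,"wy":0,"wz":-8},{"dx":-9.7,"dy":4.9,"dz":0,"wx":0,"wy":0,"wz":-17},{"dx":-14.5,"dy":7.4,"dz":0,"wx":0,"wy":0,"wz":-25},{"dx":-19.4,"dy":9.9,"dz":0,"wx":0,"wy":0,"wz":-33},{"dx":-24.2,"dy":12.3,"dz":0,"wx":0,"wy":0,"wz":-42},{"dx":-29,"dy":14.8,"dz":0,"wx":0,"wy":0,"wz":-50},{"dx":-34,"dy":17.3,"dz":0,"wx":0,"wy":0,"wz":-58},{"dx":-38.8,"dy":19.7,"dz":0,"wx":0,"wy":0,"wz":-67},{"dx":-43.6,"dy":22.2,"dz":0,"wx":0,"wy":0,"wz":-75.3},{"dx":-43.6,"dy":22.2,"dz":0,"wx":0,"wy":0,"wz":-75.3}]' 8 && python3 - <<'E'
from look import *
look(['switch_key','key_grip','key_block','cupboard_key'],'w2.png')
E
```

```text
t: 2.85
eef_pos: [0.5586, -0.2903, 0.2262]
ee_rot: [-3.141, 0.0, -1.502]
force: [-0.8, -0.2, -0.0]
width: 0.0799
gripper_force: 0.0
2.85 [0.5586, -0.2903, 0.2262] [-3.141, 0.0, -1.502] q [-0.17, 0.28, -0.09, -0.0, -1.19, 0.24] F [-0.8, -0.2, -0.0] 0.0799 0.0
 mask switch_key 0.47 px 188 cen 251.5 172.3 rect [251.5 171.5] [27.  7.] 90.0
 mark switch_key 0.74 [0.5571, -0.3221, -0.0024]
 mask key_grip 0.74 px 209 cen 251.6 170.9 rect [251.5 171. ] [28.  7.] 90.0
 mark key_grip 0.66 [0.5572, -0.2903, 0.0732]
 mark key_block 0.6 [0.5551, -0.322, 0.0002]
 mask cupboard_key 0.46 px 159 cen 253.7 109.3 rect [254. 110.] [20.  8.] 90.0
 mark cupboard_key 0.42 [0.5626, -0.3591, 0.0241]
```

```bash
python3 -m crank '[{"dx":-5.1,"dy":0.3,"dz":0,"wx":0,"wy":0,"wz":-1},{"dx":-10.2,"dy":0.5,"dz":0,"wx":0,"wy":0,"wz":-2},{"dx":-15.3,"dy":0.8,"dz":0,"wx":0,"wy":0,"wz":-3},{"dx":-20.4,"dy":1,"dz":0,"wx":0,"wy":0,"wz":-4},{"dx":-25.5,"dy":1.3,"dz":0,"wx":0,"wy":0,"wz":-5},{"dx":-30.6,"dy":1.5,"dz":0,"wx":0,"wy":0,"wz":-6},{"dx":-35.7,"dy":1.8,"dz":0,"wx":0,"wy":0,"wz":-7},{"dx":-40.8,"dy":2,"dz":0,"wx":0,"wy":0,"wz":-8},{"dx":-45.9,"dy":2.3,"dz":0,"wx":0,"wy":0,"wz":-8.7},{"dx":-45.9,"dy":2.3,"dz":0,"wx":0,"wy":0,"wz":-8.7}]' 0 20 && python3 - <<'E'
from look import *
look(['stop_head','keyhole','console'],'w3.png')
E
```

```text
t: 4.55
eef_pos: [0.5041, 0.1661, 0.2266]
ee_rot: [-3.141, 0.0, -1.353]
force: [-0.8, -0.5, 0.2]
width: 0.0006
gripper_force: 0.0
4.55 [0.5041, 0.1661, 0.2266] [-3.141, 0.0, -1.353] q [0.69, 0.12, -0.3, -0.0, -1.14, -0.47] F [-0.8, -0.5, 0.2] 0.0006 0.0
 mask stop_head 0.61 px 1000 cen 251.0 174.7 rect [251.2 174.8] [35.4 34.6] 45.0
 mark stop_head 0.92 [0.5012, 0.1635, 0.0976]
 mask keyhole 0.46 px 1025 cen 251.0 174.8 rect [250.8 174.8] [34.6 35.4] 45.0
 mark keyhole 0.73 [0.5367, 0.0362, 0.0674]
 mask console 0.95 px 29140 cen 248.3 105.1 rect [240.4 109.4] [150.6 224.2] 2.0
```

View pics/w3.png

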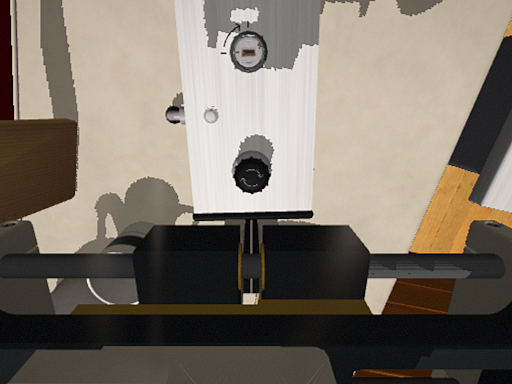

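The wrist view shows the stop button at (251,175) and the plug at (248,52) with its keyway across, along the console's x. The console is nearly aligned with the image. I'll work out positions from wrist and top rays.

```bash
python3 - <<'E'
from look import *
w=cv2.imread('pics/w3.png');c=arm.calibration('wrist')
g=cv2.cvtColor(w,cv2.COLOR_BGR2GRAY)
print(g[44:62,236:262])
ct=arm.calibration('top');t=snap('top')
r=arm.masks_of('top','stop_head')[0];v,u=np.nonzero(r['pixels']);print(r['confidence'],len(u),u.mean(),v.mean(),u.min(),u.max(),v.min(),v.max())
print('button wrist z.092',onz(c,251,174.8,.092),'top',onz(ct,u.mean(),v.mean(),.09), 'tri',tri([ray(c,251,174.8),ray(ct,u.mean(),v.mean())]))
print('plug wrist',onz(c,248.3,52.5,.066),'top px of that',proj('top',onz(c,248.3,52.5,.066)))
ro=t[195:225,195:228].copy();cv2.imwrite('pics/plugtop.png',cv2.resize(np.hstack([cv2.resize(ro[:,:,::-1],(380,340),interpolation=0),cv2.resize(w[30:75,225:275],(380,340),interpolation=0)]),(760,340)))
E
```

```text
[[124 157 168 168 166 167 172 163 169 171 175 172 168 166 166 168 170 169
  165 167 176 128  83  88  90 105]
 [136 164 166 168 167 167 167 165 164 170 174 175 169 166 164 169 171 169
  166 167 173 123  79  83  86  93]
 [155 165 165 172 167 167 168 170 167 169 171 177 177 172 169 166 168 169
  166 163 169 161 157 120  82  74]
 [158 161 161 168 166 162 155 158 154 151 156 160 165 162 160 155 159 157
  158 158 164 172 139  90 128 131]
 [162 164 163 168 166 156 154 151 158 156 148 149 151 152 150 151 149 148
  157 162 163 171 147  94 141 143]
 [167 165 164 167 170 154 125 110 114 117 110 111 113 113 114 112 111 108
  127 152 168 172 167 152 162 146]
 [169 168 168 168 173 152 109  60  48  52  51  51  52  54  51  52  53  43
  102 154 168 171 163 162 162 156]
 [122 115 109 152 176 151 106  60  39  38  35  36  36  33  37  34  33  24
   92 144 166 170 163 159 161 161]
 [ 84  67  83 148 176 148 112  86  74  57  37  36  35  34  36  33  43  40
   89 138 167 173 164 163 165 163]
 [154 145 149 163 178 142 106  85  75  64  63  57  66  66  75  71  65  68
   88 136 163 171 165 165 164 155]
 [177 170 
[... 450 characters left out ...]
6 172 173 168 171 170 169 171 167 165 168 167 167
  168 177 177 171 165 166 151 108]
 [128 162 170 171 173 165 168 174 168 166 167 168 168 168 168 169 167 164
  166 172 173 172 171 161 107  83]
 [ 88 131 168 175 172 171 167 168 171 167 168 172 168 173 167 170 172 165
  165 169 172 176 175 137  71  73]
 [ 59  68 131 170 178 178 170 170 171 171 170 172 175 175 160 155 151 164
  162 164 171 178 169  95  52  70]]
0.4 54 319.74074074074076 199.35185185185185 315 325 197 202
button wrist z.092 [0.50357796 0.15943542 0.092     ] top [ 0.55709568 -0.28778275  0.09      ] tri [ 0.52616191 -0.10107784  1.07388733]
plug wrist [0.53366676 0.03489346 0.066     ] top px of that [211.38084671 210.75457437]
```

View pics/plugtop.png

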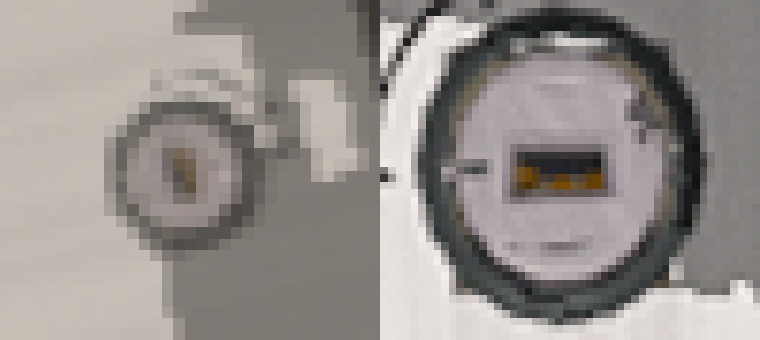

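The plug's keyway centre is at about (0.5337, 0.0349), and both views agree. From the console geometry and the marks, the button is at about (0.504, 0.163). Now I'll press the button.

```bash
python3 -m crank '[{"dx":0.3,"dy":0,"dz":5,"wx":0,"wy":0,"wz":0},{"dx":0.3,"dy":0,"dz":9.5,"wx":0,"wy":0,"wz":0},{"dx":0.3,"dy":0,"dz":12,"wx":0,"wy":0,"wz":0},{"dx":0.3,"dy":0,"dz":12.6,"wx":0,"wy":0,"wz":0},{"dx":0.3,"dy":0,"dz":13,"wx":0,"wy":0,"wz":0},{"dx":0.3,"dy":0,"dz":13.3,"wx":0,"wy":0,"wz":0},{"dx":0.3,"dy":0,"dz":13.6,"wx":0,"wy":0,"wz":0},{"dx":0.3,"dy":0,"dz":13.8,"wx":0,"wy":0,"wz":0},{"dx":0.3,"dy":0,"dz":13.9,"wx":0,"wy":0,"wz":0},{"dx":0.3,"dy":0,"dz":13.9,"wx":0,"wy":0,"wz":0}]'
```

```text
t: 6.25
eef_pos: [0.5055, 0.1609, 0.0888]
ee_rot: [-3.14, 0.0, -1.355]
force: [-2.2, -2.0, 6.0]
width: 0.0005
gripper_force: 2.7
```

```bash
python3 -m crank '[{"dx":0,"dy":0,"dz":0.2,"wx":0,"wy":0,"wz":0},{"dx":0,"dy":0,"dz":0.3,"wx":0,"wy":0,"wz":0},{"dx":0,"dy":0,"dz":0.4,"wx":0,"wy":0,"wz":0},{"dx":0,"dy":0,"dz":0.5,"wx":0,"wy":0,"wz":0},{"dx":0,"dy":0,"dz":0.6,"wx":0,"wy":0,"wz":0},{"dx":0,"dy":0,"dz":0.6,"wx":0,"wy":0,"wz":0},{"dx":0,"dy":0,"dz":0.6,"wx":0,"wy":0,"wz":0},{"dx":0,"dy":0,"dz":0.6,"wx":0,"wy":0,"wz":0},{"dx":0,"dy":0,"dz":0.6,"wx":0,"wy":0,"wz":0},{"dx":0,"dy":0,"dz":0.6,"wx":0,"wy":0,"wz":0}]'
```

```text
t: 7.5
eef_pos: [0.5067, 0.1611, 0.0873]
ee_rot: [-3.136, 0.0, -1.354]
force: [-14.9, -4.7, 44.9]
width: 0.0004
gripper_force: 22.5
```

Force of 45 N at the bottom stop, so the button is fully down and should be latched. Raise, open, and lower around the head.

```bash
python3 -m crank '[{"dx":0,"dy":0,"dz":-2,"wx":0,"wy":0,"wz":0},{"dx":0,"dy":0,"dz":-4,"wx":0,"wy":0,"wz":0},{"dx":0,"dy":0,"dz":-4,"wx":0,"wy":0,"wz":0},{"dx":0,"dy":0,"dz":-4,"wx":0,"wy":0,"wz":0},{"dx":0,"dy":0,"dz":-4,"wx":0,"wy":0,"wz":0},{"dx":0,"dy":0,"dz":-4,"wx":0,"wy":0,"wz":0},{"dx":0,"dy":0,"dz":-4,"wx":0,"wy":0,"wz":0},{"dx":0,"dy":0,"dz":-4,"wx":0,"wy":0,"wz":0},{"dx":0,"dy":0,"dz":-4,"wx":0,"wy":0,"wz":0},{"dx":0,"dy":0,"dz":-4,"wx":0,"wy":0,"wz":0}]' 6 20; python3 - <<'E'
from look import *
c,im=look(['stop_head'])
m=cv2.resize(im[100:260,150:360,::-1],(630,480));cv2.imwrite('pics/w4.png',m)
E
```

```text
t: 8.75
eef_pos: [0.505, 0.1608, 0.1216]
ee_rot: [-3.142, 0.0, -1.356]
force: [-0.6, 0.5, -1.1]
width: 0.0599
gripper_force: 0.0
8.75 [0.505, 0.1608, 0.1216] [-3.142, 0.0, -1.356] q [0.68, 0.22, -0.45, -0.0, -0.9, -0.46] F [-0.6, 0.5, -1.1] 0.0599 0.0
 mask stop_head 0.6 px 2077 cen 250.5 213.6 rect [250.7 213.8] [52.3 50.4] 42.0
 mark stop_head 0.82 [0.4987, 0.1673, 0.0931]
```

View pics/w4.png

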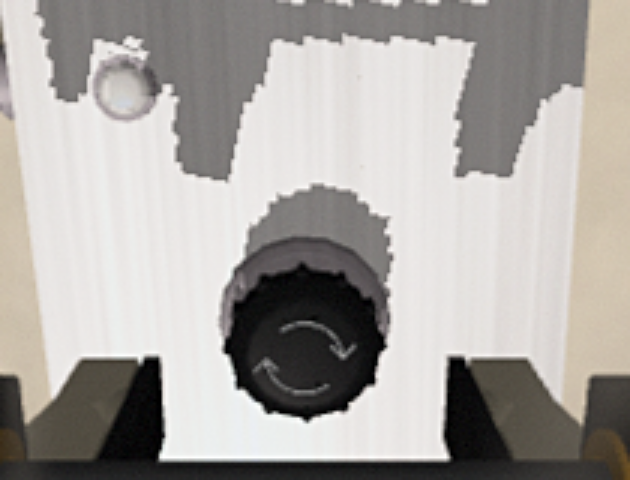

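The button sits centred between the fingers at full-image (250.5,213.6), its collar just behind it. I'll check its position along tool x.

```bash
python3 - <<'E'
from h import *
c=arm.calibration('wrist');s=arm.get_state()
Rt=R.from_euler('xyz',s['ee_rot']).as_matrix()
for z in(.091,.086): 
    p=onz(c,250.5,213.6,z);print(z,p,'tool',Rt.T@(p-s['eef_pos']))
print(s['eef_pos'])
E
```

```text
0.091 [0.50393076 0.16050188 0.091     ] tool [1.13525814e-05 1.04800327e-03 3.05759586e-02]
0.086 [0.50348223 0.16255693 0.086     ] tool [-0.00209205  0.00104753  0.03557597]
[0.50495242 0.16073657 0.12157595]
```

```bash
python3 -m crank '[{"dx":-0.1,"dy":0.1,"dz":1,"wx":0,"wy":0,"wz":0},{"dx":-0.1,"dy":0.1,"dz":2,"wx":0,"wy":0,"wz":0},{"dx":-0.1,"dy":0.1,"dz":3,"wx":0,"wy":0,"wz":0},{"dx":-0.1,"dy":0.1,"dz":3.8,"wx":0,"wy":0,"wz":0},{"dx":-0.1,"dy":0.1,"dz":4.3,"wx":0,"wy":0,"wz":0},{"dx":-0.1,"dy":0.1,"dz":4.6,"wx":0,"wy":0,"wz":0},{"dx":-0.1,"dy":0.1,"dz":4.6,"wx":0,"wy":0,"wz":0},{"dx":-0.1,"dy":0.1,"dz":4.6,"wx":0,"wy":0,"wz":0},{"dx":-0.1,"dy":0.1,"dz":4.6,"wx":0,"wy":0,"wz":0},{"dx":-0.1,"dy":0.1,"dz":4.6,"wx":0,"wy":0,"wz":0}]'
python3 -m crank '[{"dx":0,"dy":0,"dz":0,"wx":0,"wy":0,"wz":0},{"dx":0,"dy":0,"dz":0,"wx":0,"wy":0,"wz":0},{"dx":0,"dy":0,"dz":0,"wx":0,"wy":0,"wz":0},{"dx":0,"dy":0,"dz":0,"wx":0,"wy":0,"wz":0},{"dx":0,"dy":0,"dz":0,"wx":0,"wy":0,"wz":8},{"dx":0,"dy":0,"dz":0,"wx":0,"wy":0,"wz":16},{"dx":0,"dy":0,"dz":0,"wx":0,"wy":0,"wz":24},{"dx":0,"dy":0,"dz":0,"wx":0,"wy":0,"wz":32},{"dx":0,"dy":0,"dz":0,"wx":0,"wy":0,"wz":40},{"dx":0,"dy":0,"dz":0,"wx":0,"wy":0,"wz":40}]' 3 25; python3 -c "
from station import arm;s=arm.get_state();print(s['moment'],s['q'])"
```

```text
t: 10.15
eef_pos: [0.5039, 0.1616, 0.0758]
ee_rot: [-3.141, 0.0, -1.356]
force: [0.7, 0.0, -0.0]
width: 0.06
gripper_force: 0.0
t: 11.4
eef_pos: [0.5028, 0.1619, 0.0757]
ee_rot: [3.14, -0.0, -2.056]
force: [-5.0, 2.9, 4.5]
width: 0.0381
gripper_force: 25.0
[1.30822716 2.01973473 0.0872155 ] [ 0.6821872   0.27194857 -0.50296969 -0.0016426  -0.79667653 -1.16622204]
```

```bash
python3 -m crank '[{"dx":0,"dy":0,"dz":0,"wx":0,"wy":0,"wz":0},{"dx":0,"dy":0,"dz":0,"wx":0,"wy":0,"wz":0},{"dx":0,"dy":0,"dz":0,"wx":0,"wy":0,"wz":0},{"dx":0,"dy":0,"dz":0,"wx":0,"wy":0,"wz":0},{"dx":0,"dy":0,"dz":-1,"wx":0,"wy":0,"wz":-5},{"dx":0,"dy":0,"dz":-3,"wx":0,"wy":0,"wz":-15},{"dx":0,"dy":0,"dz":-7,"wx":0,"wy":0,"wz":-25},{"dx":0,"dy":0,"dz":-11,"wx":0,"wy":0,"wz":-35},{"dx":0,"dy":0,"dz":-15,"wx":0,"wy":0,"wz":-40},{"dx":0,"dy":0,"dz":-15,"wx":0,"wy":0,"wz":-40}]' 6 20; python3 - <<'E'
from look import *
c,im=look(['stop_head'])
cv2.imwrite('pics/w5.png',cv2.resize(im[20:220,150:360,::-1],(630,600)))
E
```

```text
t: 12.65
eef_pos: [0.5054, 0.1623, 0.229]
ee_rot: [-3.136, 0.002, -1.355]
force: [-0.6, 0.8, 0.4]
width: 0.0603
gripper_force: 0.0
12.65 [0.5054, 0.1623, 0.229] [-3.136, 0.002, -1.355] q [0.68, 0.12, -0.31, 0.0, -1.14, -0.47] F [-0.6, 0.8, 0.4] 0.0603 0.0
 mask stop_head 0.72 px 1002 cen 252.1 177.8 rect [251.9 177.8] [34.4 35.9] 76.0
 mark stop_head 0.85 [0.5023, 0.1648, 0.0998]
```

View pics/w5.png

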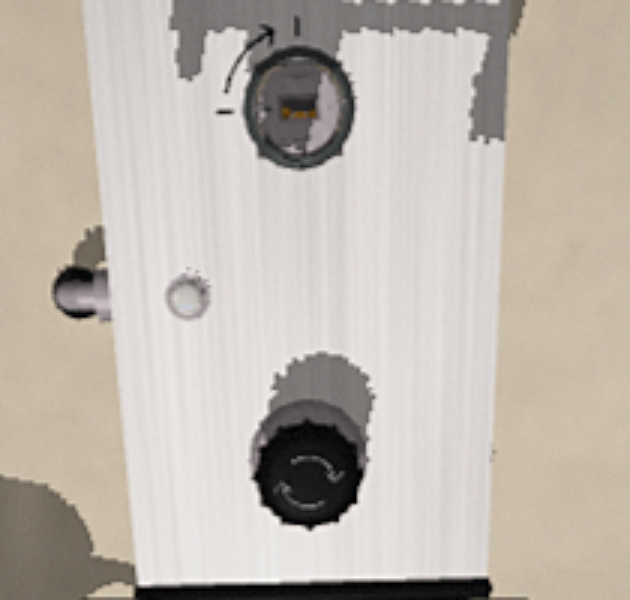

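The stop button is back up. It is at full-image (252,178), its mask is the same size as before the press, the mark reads z = 0.0998, and the arrows are back at their rest angle. The keyway is at about (249,55.5). Next I'll compute the key's position from the earlier wrist view, plus the keyhole again.

```bash
python3 - <<'E'
from h import *
s=arm.get_state();c=arm.calibration('wrist')
T=np.eye(4);T[:3,:3]=R.from_euler('xyz',s['ee_rot']).as_matrix();T[:3,3]=s['eef_pos']
X=np.linalg.inv(T)@np.array(c['world_from_camera']);np.save('X.npy',X)
print('keyhole',onz(c,248.9,55.5,.066))
T2=np.eye(4);T2[:3,:3]=R.from_euler('xyz',[-3.141,0,-1.502]).as_matrix();T2[:3,3]=[.5586,-.2903,.2262]
c2=dict(c);c2['world_from_camera']=T2@X
ct=arm.calibration('top')
# top view key px: 500,313 of the 800x600 picture ; use fresh masks
snap('top')
for q in('key_grip','switch_key','cupboard_key'):
    for r in arm.masks_of('top',q)[:1]:
        v,u=np.nonzero(r['pixels']);print(q,r['confidence'],len(u),u.mean(),v.mean());
        if q!='cupboard_key': print(tri([ray(c2,251.5,171.3),ray(ct,u.mean(),v.mean())]))
print('key',onz(c2,251.5,171.3,.083),onz(c2,251.5,171.3,.08),'other',onz(c2,253.7,109.3,.06))
im=cv2.imread('pics/w2.png');cv2.imwrite('pics/w2c.png',cv2.resize(im[80:210,190:320],(600,600),interpolation=cv2.INTER_CUBIC))
E
```

```text
keyhole [0.53098239 0.03649064 0.066     ]
key_grip 0.4 24 319.5416666666667 199.375
[ 0.55750848 -0.29133665  0.06801715]
switch_key 0.43 31 319.64516129032256 199.48387096774192
[ 0.55732932 -0.29150174  0.06852272]
key [ 0.55683823 -0.29524464  0.083     ] [ 0.55677784 -0.29450257  0.08      ] other [ 0.55903596 -0.3629132   0.06      ]
```

View pics/w2c.png

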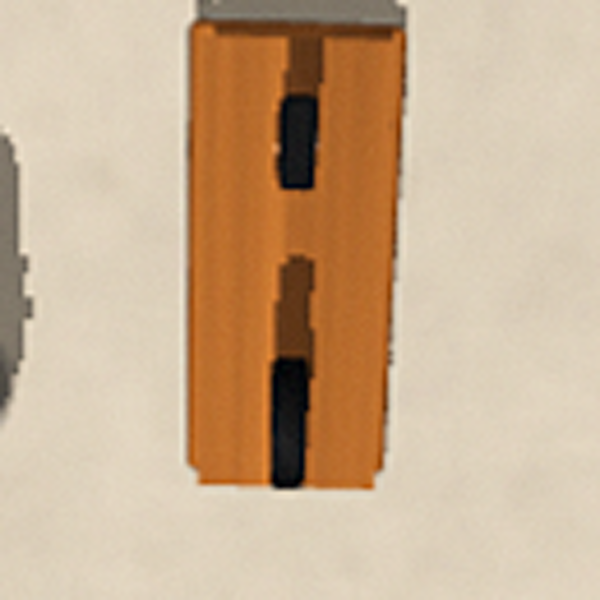

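The crop shows the round key in the lower slot and the rectangular one in the upper slot, both edge-on and about aligned with the tool. The two views give the bow centre at (0.557,-0.2915,0.068), as expected for a bow spanning 52–86 mm. Going over the key.

```bash
python3 -m crank '[{"dx":5.7,"dy":0.6,"dz":0,"wx":0,"wy":0,"wz":1},{"dx":11.4,"dy":1.2,"dz":0,"wx":0,"wy":0,"wz":2},{"dx":17,"dy":1.7,"dz":0,"wx":0,"wy":0,"wz":3},{"dx":22.7,"dy":2.3,"dz":0,"wx":0,"wy":0,"wz":4},{"dx":28.4,"dy":2.9,"dz":2,"wx":0,"wy":0,"wz":5.5},{"dx":34.1,"dy":3.5,"dz":4,"wx":0,"wy":0,"wz":7},{"dx":39.8,"dy":4.1,"dz":6,"wx":0,"wy":0,"wz":8.5},{"dx":45.4,"dy":4.6,"dz":8,"wx":0,"wy":0,"wz":9.5},{"dx":45.4,"dy":4.6,"dz":9.9,"wx":0,"wy":0,"wz":9.5},{"dx":45.4,"dy":4.6,"dz":9.9,"wx":0,"wy":0,"wz":9.5}]' 4 20; python3 - <<'E'
from look import *
c,im=look(['key_grip'])
s=arm.get_state()
cv2.imwrite('pics/w6.png',cv2.resize(im[60:270,170:340,::-1],(480,593),interpolation=cv2.INTER_CUBIC))
p=np.array([.557,-.2915,.069]);print(proj('wrist',p),R.from_euler('xyz',s['ee_rot']).inv().apply(p-s['eef_pos']))
E
```

```text
t: 14.25
eef_pos: [0.554, -0.2922, 0.1239]
ee_rot: [3.137, 0.001, -1.523]
force: [-0.0, 0.1, -0.4]
width: 0.04
gripper_force: 0.0
14.25 [0.554, -0.2922, 0.1239] [3.137, 0.001, -1.523] q [-0.17, 0.36, -0.23, -0.0, -0.98, 0.22] F [-0.0, 0.1, -0.4] 0.04 0.0
 mask key_grip 0.95 px 454 cen 246.2 202.3 rect [246.1 202.5] [11.7 39.3] 2.7
 mark key_grip 0.75 [0.5545, -0.2919, 0.0725]
[248.5162086  201.06342357] [ 7.24390374e-05 -7.33695896e-04  5.82878297e-02]
```

View pics/w6.png

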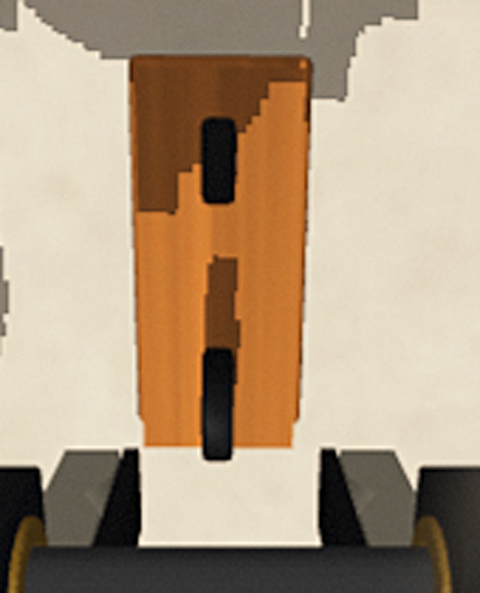

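The key is at full-image column 246 against a predicted 248.5, so I'll shift dy by about -2.5 mm. It is square to the fingers. Lower and then grip.

```bash
python3 -m crank '[{"dx":-0.1,"dy":-0.2,"dz":1,"wx":0,"wy":0,"wz":0},{"dx":-0.1,"dy":-0.2,"dz":2.5,"wx":0,"wy":0,"wz":0},{"dx":-0.1,"dy":-0.2,"dz":4,"wx":0,"wy":0,"wz":0},{"dx":-0.1,"dy":-0.2,"dz":5.5,"wx":0,"wy":0,"wz":0},{"dx":-0.1,"dy":-0.2,"dz":6.5,"wx":0,"wy":0,"wz":0},{"dx":-0.1,"dy":-0.2,"dz":7.2,"wx":0,"wy":0,"wz":0},{"dx":-0.1,"dy":-0.2,"dz":7.2,"wx":0,"wy":0,"wz":0},{"dx":-0.1,"dy":-0.2,"dz":7.2,"wx":0,"wy":0,"wz":0},{"dx":-0.1,"dy":-0.2,"dz":7.2,"wx":0,"wy":0,"wz":0},{"dx":-0.1,"dy":-0.2,"dz":7.2,"wx":0,"wy":0,"wz":0}]'; python3 - <<'E'
from look import *
c,im=look(['key_grip'])
E
```

```text
t: 15.65
eef_pos: [0.5579, -0.2908, 0.055]
ee_rot: [-3.141, -0.0, -1.522]
force: [-0.7, -0.2, 0.0]
width: 0.0399
gripper_force: 0.0
15.65 [0.5579, -0.2908, 0.055] [-3.141, -0.0, -1.522] q [-0.17, 0.44, -0.3, 0.0, -0.84, 0.22] F [-0.7, -0.2, 0.0] 0.0399 0.0
 mask key_grip 0.88 px 610 cen 252.0 233.5 rect [252. 233.] [38. 16.] 90.0
 mark key_grip 0.73 [0.5569, -0.291, 0.0713]
```

```bash
python3 -m crank '[{"dx":0,"dy":0,"dz":0.1,"wx":0,"wy":0,"wz":0},{"dx":0,"dy":0,"dz":0.1,"wx":0,"wy":0,"wz":0},{"dx":0,"dy":0,"dz":0.1,"wx":0,"wy":0,"wz":0},{"dx":0,"dy":0,"dz":0.1,"wx":0,"wy":0,"wz":0},{"dx":0,"dy":0,"dz":0.1,"wx":0,"wy":0,"wz":0},{"dx":0,"dy":0,"dz":0.1,"wx":0,"wy":0,"wz":0},{"dx":0,"dy":0,"dz":0.1,"wx":0,"wy":0,"wz":0},{"dx":0,"dy":0,"dz":0.1,"wx":0,"wy":0,"wz":0},{"dx":0,"dy":0,"dz":0.1,"wx":0,"wy":0,"wz":0},{"dx":0,"dy":0,"dz":0.1,"wx":0,"wy":0,"wz":0}]' 0.4 50; python3 - <<'E'
from look import *
c,im=look(['key_grip'])
E
```

```text
t: 17.05
eef_pos: [0.5576, -0.2907, 0.0535]
ee_rot: [3.142, 0.0, -1.522]
force: [1.6, 0.8, -0.3]
width: 0.009
gripper_force: 50.0
17.05 [0.5576, -0.2907, 0.0535] [3.142, 0.0, -1.522] q [-0.17, 0.44, -0.3, -0.0, -0.83, 0.22] F [1.6, 0.8, -0.3] 0.009 50.0
 mask key_grip 0.81 px 600 cen 250.3 233.2 rect [250.5 233. ] [38. 15.] 90.0
 mark key_grip 0.78 [0.5562, -0.2875, 0.0709]
```

Gripped at 9 mm with 50 N. Lift straight out, then travel to the console while turning.

```bash
python3 -m crank '[{"dx":0,"dy":0,"dz":-0.8,"wx":0,"wy":0,"wz":0},{"dx":0,"dy":0,"dz":-2.5,"wx":0,"wy":0,"wz":0},{"dx":0,"dy":0,"dz":-5.5,"wx":0,"wy":0,"wz":0},{"dx":0,"dy":0,"dz":-11,"wx":0,"wy":0,"wz":0},{"dx":-4,"dy":0,"dz":-11,"wx":0,"wy":0,"wz":-10},{"dx":-9,"dy":0,"dz":-11,"wx":0,"wy":0,"wz":-20},{"dx":-14,"dy":0.3,"dz":-11,"wx":0,"wy":0,"wz":-30},{"dx":-19,"dy":0.6,"dz":-11,"wx":0,"wy":0,"wz":-40},{"dx":-24,"dy":0.9,"dz":-11,"wx":0,"wy":0,"wz":-50},{"dx":-28,"dy":0.9,"dz":-11,"wx":0,"wy":0,"wz":-60}]' && python3 -m crank '[{"dx":0,"dy":0,"dz":0,"wx":0,"wy":0,"wz":-10},{"dx":0,"dy":0,"dz":0,"wx":0,"wy":0,"wz":-20},{"dx":0,"dy":0,"dz":0,"wx":0,"wy":0,"wz":-30},{"dx":0,"dy":0,"dz":0,"wx":0,"wy":0,"wz":-40},{"dx":0,"dy":0,"dz":0,"wx":0,"wy":0,"wz":-40},{"dx":0,"dy":0,"dz":0,"wx":0,"wy":0,"wz":-40},{"dx":0,"dy":0,"dz":0,"wx":0,"wy":0,"wz":-40},{"dx":0,"dy":0,"dz":0,"wx":0,"wy":0,"wz":-40},{"dx":0,"dy":0,"dz":0,"wx":0,"wy":0,"wz":-40},{"dx":0,"dy":0,"dz":0,"wx":0,"wy":0,"wz":-40}]'; python3 - <<'E'
from look import *
c,im=look(['switch_key','keyhole'],'w7.png')
g=cv2.cvtColor(im,cv2.COLOR_RGB2GRAY)
s=arm.get_state();Rt=R.from_euler('xyz',s['ee_rot'])
p=np.array([.5327,.036,.066]);print('to hole, tool',Rt.inv().apply(p-s['eef_pos'])*100,proj('wrist',p), 'tip px',proj('wrist',s['eef_pos']+Rt.apply([0,0,.037])))
E
```

```text
t: 18.45
eef_pos: [0.5349, -0.0097, 0.1653]
ee_rot: [-3.14, -0.002, -0.468]
force: [0.6, 0.1, -0.5]
width: 0.0086
gripper_force: 50.0
t: 19.7
eef_pos: [0.5349, -0.0116, 0.1635]
ee_rot: [3.142, 0.0, 0.224]
force: [0.1, -0.5, -0.2]
width: 0.0087
gripper_force: 50.0
19.7 [0.5349, -0.0116, 0.1635] [3.142, 0.0, 0.224] q [0.35, 0.18, -0.39, 0.0, -1.0, 1.45] F [0.1, -0.5, -0.2] 0.0087 50.0
 mask switch_key 0.91 px 714 cen 250.4 230.7 rect [250.5 229. ] [48. 17.] 90.0
 mark switch_key 0.66 [0.5352, -0.0139, 0.12]
 mask keyhole 0.8 px 36834 cen 132.8 160.2 rect [136.8 149.1] [180.4 277.4] 80.2
 mark keyhole 0.75 [0.5332, 0.0348, 0.0662]
to hole, tool [ 0.83894957 -4.68141576  9.75339554] [202.24905317 177.0081459 ] tip px [250.13198909 208.17598298]
```

View pics/w7.png

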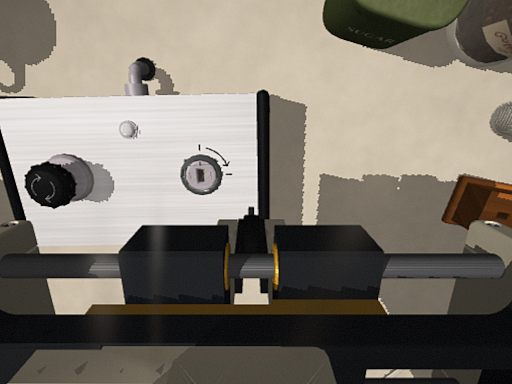

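The key's blade tip shows at (251,208), the plug's keyway at (201,175) with its slot running along tool x, and the key hangs straight. That was the tenth picture, so from here I measure numerically.

```bash
python3 - <<'E'
from h import *
im=cv2.imread('pics/w7.png');g=cv2.cvtColor(im,cv2.COLOR_BGR2GRAY)
print(g[165:187,190:214]);print(g[202:222,238:264])
s=arm.get_state();Rt=R.from_euler('xyz',s['ee_rot']);c=arm.calibration('wrist')
X=np.load('X.npy')
# console orientation: edge lines projected on z=.065 
E=cv2.Canny(g,60,150)
for l in cv2.HoughLinesP(E[85:250,0:275],1,np.pi/360,60,minLineLength=70,maxLineGap=5)[:,0]:
    a=onz(c,l[0],l[1]+85,.063);b=onz(c,l[2],l[3]+85,.063);d=b-a;print(l+np.array([0,85,0,85]),np.linalg.norm(d).round(3),(np.degrees(np.arctan2(d[1],d[0]))%90).round(2))
E
```

```text
[[143 179 170 151 148 142 141 161 172 117 106 148 163 159 161 159 161 166
  165 169 162 119  63  49]
 [170 172 169 164 159 162 165 172 178 161 162 172 172 171 171 172 170 169
  171 174 177 165 119  63]
 [177 174 173 169 171 172 179 173 165 167 166 167 167 168 166 167 167 169
  167 168 152 158 160  90]
 [171 168 166 167 172 147 126 123 127 136 142 151 159 166 165 167 169 167
  168 168 161 161 164 122]
 [168 167 168 172 175 144 103  75  64  64  72  93  95 118 149 168 167 169
  165 164 170 168 164 157]
 [165 170 168 170 174 149 109  68  37  32  35  39  45  95 154 168 167 164
  165 167 172 172 163 163]
 [167 172 170 169 171 155 111  72  43  42  40  37  33 111 157 169 167 166
  168 174 157 166 167 158]
 [164 168 167 169 174 154 110  70  46  43  41  37  35  93 152 167 167 169
  171 177 134 153 175 162]
 [153 169 167 167 171 161 118  72  47  39  41  41  35  46 140 170 171 173
  177 175 143 152 176 167]
 [160 170 167 168 171 169 119  84  59  39  41  41  39  70 148 177 176 175
  172 173 145 158 175 166]
 [145 161 169 169 169 173 126  86  59  38  40  38  60  80 155 178 175 171
  170 171 136 15
[... 2722 characters left out ...]

    0   0   1  15  25  20  24  23]
 [223 225 228 230 242 155  10   0   6   3   6  10   5  13   1  12   7   7
    8   4   3  16  22  18  26  21]
 [186 152 157 161 171 111  21   1   3  11   5  13   3   4  12   9   3   6
    8   6   2  14  18  15  21  21]
 [124  46  44  43  50  37   8   4  13  10   5  11   8   7  13   6   9   6
    9   9   6  10  15   8   8   8]
 [ 74   2   0   4   0   3   6   8   9   4  11  11   6   3   7   6   9   7
   14   7   3   9   9  12   6   4]
 [ 68   0   6   8   1   8  11   7   5  13  10  10  10   9   7  12   7   8
    1  10   3   5   9  12   9   3]]
[269 218 269  94] 0.122 14.02
[256  94 257 207] 0.11 13.74
[141 225 228 225] 0.091 12.85
[  0 127  26 220] 0.095 13.67
```

```bash
python3 - <<'E'
from h import *
s=arm.get_state();Rt=R.from_euler('xyz',s['ee_rot']);c=arm.calibration('wrist')
h=onz(c,199.8,174.9,.066);print('hole',h,'tool',Rt.inv().apply(h-s['eef_pos'])*100)
for d in (0,-.001,-.002):
  for q in ([.0085,-.005,.009],[.0085,-.005,-.001],[.003,0,.037],[.005,0,.031]): print(d,q,proj('wrist',s['eef_pos']+Rt.apply(np.array(q)+[d,0,0])).round(1))
ct=arm.calibration('top');g=cv2.cvtColor(snap('top'),cv2.COLOR_RGB2GRAY);print('top hole pred',proj('top',h));print(g[203:218,203:219])
E
```

```text
hole [0.53426722 0.03868991 0.066     ] tool [ 1.05145595 -4.90892099  9.75339465]
0 [0.0085, -0.005, 0.009] [242.6 212. ]
0 [0.0085, -0.005, -0.001] [242.1 218.1]
0 [0.003, 0, 0.037] [250.1 204.5]
0 [0.005, 0, 0.031] [250.1 204.9]
-0.001 [0.0085, -0.005, 0.009] [242.6 213.4]
-0.001 [0.0085, -0.005, -0.001] [242.2 219.6]
-0.001 [0.003, 0, 0.037] [250.1 205.8]
-0.001 [0.005, 0, 0.031] [250.1 206.2]
-0.002 [0.0085, -0.005, 0.009] [242.6 214.7]
-0.002 [0.0085, -0.005, -0.001] [242.2 221. ]
-0.002 [0.003, 0, 0.037] [250.1 207. ]
-0.002 [0.005, 0, 0.031] [250.1 207.4]
top hole pred [210.11997798 210.59072287]
[[ 68  68  69  69  69  69  68  68  69  69  68  68  67  66  67  62]
 [ 68  68  69  69  68  69  69  69  69  68  68  67  67  67  66  75]
 [ 69  69  69  69  69  69  69  69  69  68  68  67  67  67  67  59]
 [ 69  69  69  68  69  69  68  69  69  68  67  67  67  67  67  63]
 [ 69  69  69  69  69  69  69  69  69  67  67  67  67  67  67  68]
 [ 69  68  69  68  69  69  69  68  68  67  67  68  66  66  67  67]
 [ 69  70  69  69  69  69  68  68  66  68  67  68  67  68  67  66]
 [ 69  69  69  69  68  68  68  67  67  67  67  67  68  67  67  66]
 [ 69  68  68  68  68  67  67  68  68  67  68  67  67  67  66  66]
 [ 69  68  68  67  68  67  68  68  68  67  68  67  67  66  66  65]
 [ 67  68  68  67  67  67  68  68  67  67  68  67  67  66  65  64]
 [ 67  67  66  64  68  67  66  67  68  68  67  67  66  67  65  65]
 [ 67  67  62  78  90  86  70  66  68  67  67  66  65  65  65  71]
 [ 68  65  66  98  88 101  85  67  67  67  66  65  63  65  70  83]
 [ 68  65  74  92  86 102  85  64  65  66  66  67  66  76  86  88]]
```

```bash
python3 -m crank '[{"dx":0.3,"dy":-1.2,"dz":0,"wx":0,"wy":0,"wz":0},{"dx":0.6,"dy":-2.5,"dz":0,"wx":0,"wy":0,"wz":0},{"dx":0.9,"dy":-3.7,"dz":1,"wx":0,"wy":0,"wz":-0.4},{"dx":1.15,"dy":-4.95,"dz":2,"wx":0,"wy":0,"wz":-0.7},{"dx":1.15,"dy":-4.95,"dz":3.5,"wx":0,"wy":0,"wz":-0.7},{"dx":1.15,"dy":-4.95,"dz":4.5,"wx":0,"wy":0,"wz":-0.7},{"dx":1.15,"dy":-4.95,"dz":5,"wx":0,"wy":0,"wz":-0.7},{"dx":1.15,"dy":-4.95,"dz":5,"wx":0,"wy":0,"wz":-0.7},{"dx":1.15,"dy":-4.95,"dz":5,"wx":0,"wy":0,"wz":-0.7},{"dx":1.15,"dy":-4.95,"dz":5,"wx":0,"wy":0,"wz":-0.7}]'; python3 - <<'E'
from look import *
c,im=look([],'w8.png')
g=cv2.cvtColor(im,cv2.COLOR_RGB2GRAY)
s=arm.get_state();Rt=R.from_euler('xyz',s['ee_rot'])
for z in(.037,.045): print(z,'px',proj('wrist',s['eef_pos']+Rt.apply([0,0,z])))
np.set_printoptions(linewidth=250);print(g[184:222:1,226:276:2]//10)
E
```

```text
t: 21.25
eef_pos: [0.5354, 0.0393, 0.114]
ee_rot: [-3.141, -0.001, 0.236]
force: [-0.1, 0.5, -0.5]
width: 0.0089
gripper_force: 50.0
21.25 [0.5354, 0.0393, 0.114] [-3.141, -0.001, 0.236] q [0.44, 0.24, -0.44, 0.0, -0.89, 1.37] F [-0.1, 0.5, -0.5] 0.0089 50.0
0.037 px [250.17561734 208.19199563]
0.045 px [250.18655267 204.46711869]
[[22 22 22 23 23 24 13  7  8  8  8  8  8  8  8  8  7  7  5  8 14 24 23 23 23]
 [22 22 22 18 18 14  6  8  8  8  8  7  8  8  6  5  7  7  7  5  4 19 20 22 22]
 [22 22 22 13 10  5  8  9  8  8  8  5  5  6  4  3  4  5  5  7  4  7 13 22 22]
 [21 22 22 12  5  8 10  9  8  6  5  7  5  6  5  5  4  3  3  5  4  2  7 15 23]
 [22 22 22 12  7 10 10  7  6  5  8  8  9  9  8  7  5  5  3  3  3  3  5 12 16]
 [22 22 23 10  9 10  9  6  7 15 18  9  9  7 10  9  8  6  4  3  4  3  2 12 12]
 [22 22 24  8 10 10  7  6 13 19 20  9  8  6 10  9 10  9  5  4  4  3  3 12 13]
 [22 22 20  7 10  8  5 11 19 18 14  8  8  6  9  9  9 10  7  5  3  4  3  8 13]
 [22 22 14  8 10  7  6 19 19 17 15 11  8  6  9  9  9  9  9  5  4  3  3  3 12]
 [22 23  8  9  9  4 14 16 18 15 14 14  7  5  8  8  8  9  9  8  4 
[... 1497 characters left out ...]
22 19  6  7 11 14 17 16 17 18 16  5  3  3  8  9  9  9  9  9  8 11  5  3  5]
 [22 22  7  7  9  9 18 16 17 16 10  3  2  2  4  6  8  9  9  9  9 11  3  3 10]
 [21 22 10  7  7  9 17 17 18 10  2  1  0  1  1  2  7  9  9  8 11  9  3  2 12]
 [22 22 17  6  7 11 14 18 19  2  0  0  0  0  0  0  4  9  9  9 12  6  3  5 13]
 [22 22 22  8  7  9 12 16 19  0  0  0  0  0  0  0  2 10  9 11 11  3  3  9 13]
 [23 23 24 16  7  7  8  9 12  1  0  0  1  1  1  1  2  7  6  9  7  3  2 13 13]
 [14 13 14 11  6  7  4  1  3  1  0  0  0  0  0  0  0  2  1  7  6  6  5  9  9]
 [ 6  6  6  7  7  7  4  0  0  1  0  0  1  1  0  1  0  0  0  5  7  8  8  7  7]
 [ 7  7  7  8  8  8  4  0  0  1  0  0  1  0  1  0  0  1  1  5  8  8  8  8  8]]
```

Slot and blade line up in the image. Blade columns are 248–254 against slot columns 247–255. Along the slot the estimated offset is about 0.4 mm. Start the insertion gently.

```bash
python3 -m crank '[{"dx":0,"dy":0,"dz":0.4,"wx":0,"wy":0,"wz":0},{"dx":0,"dy":0,"dz":0.8,"wx":0,"wy":0,"wz":0},{"dx":0,"dy":0,"dz":1.1,"wx":0,"wy":0,"wz":0},{"dx":0,"dy":0,"dz":1.3,"wx":0,"wy":0,"wz":0},{"dx":0,"dy":0,"dz":1.5,"wx":0,"wy":0,"wz":0},{"dx":0,"dy":0,"dz":1.6,"wx":0,"wy":0,"wz":0},{"dx":0,"dy":0,"dz":1.7,"wx":0,"wy":0,"wz":0},{"dx":0,"dy":0,"dz":1.8,"wx":0,"wy":0,"wz":0},{"dx":0,"dy":0,"dz":1.8,"wx":0,"wy":0,"wz":0},{"dx":0,"dy":0,"dz":1.8,"wx":0,"wy":0,"wz":0}]' - 55
```

```text
t: 22.55
eef_pos: [0.5352, 0.0393, 0.0956]
ee_rot: [-3.142, -0.0, 0.236]
force: [-0.7, 0.4, -0.5]
width: 0.009
gripper_force: 55.0
```

Blade is 8 mm in with no force. Push on past the first pin.

```bash
python3 -m crank '[{"dx":0,"dy":0,"dz":0.2,"wx":0,"wy":0,"wz":0},{"dx":0,"dy":0,"dz":0.3,"wx":0,"wy":0,"wz":0},{"dx":0,"dy":0,"dz":0.4,"wx":0,"wy":0,"wz":0},{"dx":0,"dy":0,"dz":0.5,"wx":0,"wy":0,"wz":0},{"dx":0.12,"dy":0,"dz":0.6,"wx":0,"wy":0,"wz":0},{"dx":0,"dy":0,"dz":0.65,"wx":0,"wy":0,"wz":0},{"dx":-0.12,"dy":0,"dz":0.7,"wx":0,"wy":0,"wz":0},{"dx":0,"dy":0,"dz":0.7,"wx":0,"wy":0,"wz":0},{"dx":0,"dy":0,"dz":0.7,"wx":0,"wy":0,"wz":0},{"dx":0,"dy":0,"dz":0.7,"wx":0,"wy":0,"wz":0}]'
```

```text
t: 23.8
eef_pos: [0.5343, 0.039, 0.0881]
ee_rot: [3.142, 0.002, 0.236]
force: [-4.2, -1.0, -0.8]
width: 0.0086
gripper_force: 55.0
```

```bash
python3 -m crank '[{"dx":-0.05,"dy":0,"dz":0.1,"wx":0,"wy":0,"wz":0},{"dx":-0.05,"dy":0,"dz":0.2,"wx":0,"wy":0,"wz":0},{"dx":-0.05,"dy":0,"dz":0.3,"wx":0,"wy":0,"wz":0},{"dx":0.08,"dy":0,"dz":0.4,"wx":0,"wy":0,"wz":0},{"dx":-0.05,"dy":0,"dz":0.5,"wx":0,"wy":0,"wz":0},{"dx":-0.18,"dy":0,"dz":0.6,"wx":0,"wy":0,"wz":0},{"dx":-0.05,"dy":0,"dz":0.7,"wx":0,"wy":0,"wz":0},{"dx":-0.05,"dy":0,"dz":0.8,"wx":0,"wy":0,"wz":0},{"dx":-0.05,"dy":0,"dz":0.8,"wx":0,"wy":0,"wz":0},{"dx":-0.05,"dy":0,"dz":0.8,"wx":0,"wy":0,"wz":0}]'
```

```text
t: 25.05
eef_pos: [0.5351, 0.0392, 0.0809]
ee_rot: [3.142, -0.001, 0.236]
force: [-3.2, -1.9, 4.5]
width: 0.0088
gripper_force: 55.0
```

```bash
python3 -m crank '[{"dx":-0.04,"dy":0,"dz":0.1,"wx":0,"wy":0,"wz":0},{"dx":-0.04,"dy":0,"dz":0.2,"wx":0,"wy":0,"wz":0},{"dx":0.08,"dy":0,"dz":0.3,"wx":0,"wy":0,"wz":0},{"dx":-0.04,"dy":0,"dz":0.4,"wx":0,"wy":0,"wz":0},{"dx":-0.16,"dy":0,"dz":0.5,"wx":0,"wy":0,"wz":0},{"dx":-0.04,"dy":0,"dz":0.6,"wx":0,"wy":0,"wz":0},{"dx":-0.04,"dy":0,"dz":0.7,"wx":0,"wy":0,"wz":0},{"dx":-0.04,"dy":0,"dz":0.8,"wx":0,"wy":0,"wz":0},{"dx":-0.04,"dy":0,"dz":0.8,"wx":0,"wy":0,"wz":0},{"dx":-0.04,"dy":0,"dz":0.8,"wx":0,"wy":0,"wz":0}]'
```

```text
t: 26.3
eef_pos: [0.536, 0.0396, 0.0751]
ee_rot: [3.141, -0.004, 0.237]
force: [-8.0, -0.0, 23.1]
width: 0.0086
gripper_force: 55.0
```

```bash
python3 -m crank '[{"dx":-0.06,"dy":0,"dz":0.1,"wx":0,"wy":0,"wz":0},{"dx":-0.06,"dy":0,"dz":0.15,"wx":0,"wy":0,"wz":0},{"dx":0.08,"dy":0,"dz":0.15,"wx":0,"wy":0,"wz":0},{"dx":-0.06,"dy":0,"dz":0.15,"wx":0,"wy":0,"wz":0},{"dx":-0.2,"dy":0,"dz":0.15,"wx":0,"wy":0,"wz":0},{"dx":-0.06,"dy":0,"dz":0.15,"wx":0,"wy":0,"wz":0},{"dx":-0.06,"dy":0,"dz":0.15,"wx":0,"wy":0,"wz":0},{"dx":-0.06,"dy":0,"dz":0.15,"wx":0,"wy":0,"wz":0},{"dx":-0.06,"dy":0,"dz":0.15,"wx":0,"wy":0,"wz":0},{"dx":-0.06,"dy":0,"dz":0.15,"wx":0,"wy":0,"wz":0}]' - 60
python3 -c "
from station import arm;s=arm.get_state();print(s['moment'],s['force'],s['eef_pos'])"
```

```text
t: 27.55
eef_pos: [0.5361, 0.0396, 0.075]
ee_rot: [3.141, -0.006, 0.238]
force: [-12.1, -0.1, 33.8]
width: 0.0086
gripper_force: 60.0
[ 0.08633943  4.50031605 -0.01839267] [-12.13770824  -0.05729825  33.76951769] [0.53606441 0.03960139 0.07498755]
```

Depth didn't change with 10 N more, so the key is home on its shoulder. Turn clockwise, with a small correction because the key sits about 1.5 mm off the tool axis.

```bash
python3 -m crank '[{"dx":0,"dy":0.02,"dz":-0.05,"wx":0,"wy":0,"wz":7},{"dx":0,"dy":0.04,"dz":-0.1,"wx":0,"wy":0,"wz":14},{"dx":-0.01,"dy":0.05,"dz":-0.1,"wx":0,"wy":0,"wz":21},{"dx":-0.02,"dy":0.07,"dz":-0.1,"wx":0,"wy":0,"wz":28},{"dx":-0.03,"dy":0.09,"dz":-0.1,"wx":0,"wy":0,"wz":35},{"dx":-0.04,"dy":0.1,"dz":-0.1,"wx":0,"wy":0,"wz":42},{"dx":-0.05,"dy":0.11,"dz":-0.1,"wx":0,"wy":0,"wz":49},{"dx":-0.07,"dy":0.12,"dz":-0.1,"wx":0,"wy":0,"wz":56},{"dx":-0.07,"dy":0.12,"dz":-0.1,"wx":0,"wy":0,"wz":60},{"dx":-0.07,"dy":0.12,"dz":-0.1,"wx":0,"wy":0,"wz":60}]'
python3 -c "
from station import arm;s=arm.get_state();print(s['moment'],s['force'],s['eef_pos'],s['q'])"
```

```text
t: 28.8
eef_pos: [0.5364, 0.0389, 0.0751]
ee_rot: [-3.136, -0.003, -0.81]
force: [-5.4, 0.8, 22.6]
width: 0.0089
gripper_force: 60.0
[0.58260018 2.31896823 0.10483286] [-5.42660148  0.83976161 22.55275369] [0.53643719 0.03886454 0.07513775] [ 0.43790558  0.28228154 -0.49053198  0.0017694  -0.79117225  0.32135292]
```

```bash
python3 -m crank '[{"dx":0,"dy":0.02,"dz":0,"wx":0,"wy":0,"wz":7},{"dx":0,"dy":0.03,"dz":0,"wx":0,"wy":0,"wz":14},{"dx":-0.01,"dy":0.05,"dz":0,"wx":0,"wy":0,"wz":21},{"dx":-0.02,"dy":0.07,"dz":0,"wx":0,"wy":0,"wz":26},{"dx":-0.02,"dy":0.08,"dz":0,"wx":0,"wy":0,"wz":30},{"dx":-0.02,"dy":0.08,"dz":0,"wx":0,"wy":0,"wz":33},{"dx":-0.02,"dy":0.08,"dz":0,"wx":0,"wy":0,"wz":33},{"dx":-0.02,"dy":0.08,"dz":0,"wx":0,"wy":0,"wz":33},{"dx":-0.02,"dy":0.08,"dz":0,"wx":0,"wy":0,"wz":33},{"dx":-0.02,"dy":0.08,"dz":0,"wx":0,"wy":0,"wz":33}]'
python3 -c "
from station import arm;s=arm.get_state();print(s['moment'],s['force'],s['eef_pos'],s['q'])"
```

```text
t: 30.05
eef_pos: [0.5358, 0.0383, 0.0752]
ee_rot: [-3.135, 0.0, -1.385]
force: [-4.2, 0.6, 23.1]
width: 0.0085
gripper_force: 60.0
[0.33057894 2.13054114 0.10293496] [-4.16779441  0.59728665 23.06636534] [0.53580385 0.03834063 0.07516213] [ 0.43763983  0.28124854 -0.49212441  0.00204101 -0.7906212  -0.25346873]
```

Moment still shows only the spring (0.10 N m), so I'll turn a little further until the stop is felt.

```bash
python3 -m crank '[{"dx":0,"dy":0.01,"dz":0,"wx":0,"wy":0,"wz":2},{"dx":0,"dy":0.02,"dz":0,"wx":0,"wy":0,"wz":4},{"dx":0,"dy":0.02,"dz":0,"wx":0,"wy":0,"wz":6},{"dx":0,"dy":0.02,"dz":0,"wx":0,"wy":0,"wz":6},{"dx":0,"dy":0.02,"dz":0,"wx":0,"wy":0,"wz":6},{"dx":0,"dy":0.02,"dz":0,"wx":0,"wy":0,"wz":6},{"dx":0,"dy":0.02,"dz":0,"wx":0,"wy":0,"wz":6},{"dx":0,"dy":0.02,"dz":0,"wx":0,"wy":0,"wz":6},{"dx":0,"dy":0.02,"dz":0,"wx":0,"wy":0,"wz":6},{"dx":0,"dy":0.02,"dz":0,"wx":0,"wy":0,"wz":6}]'
python3 - <<'E'
from look import *
s=arm.get_state();print(s['moment'])
c,im=look(['key_grip','switch_key'],'w9.png')
E
```

```text
t: 31.3
eef_pos: [0.5358, 0.0384, 0.0752]
ee_rot: [-3.134, 0.001, -1.49]
force: [-4.3, 1.7, 21.9]
width: 0.0086
gripper_force: 60.0
[0.43489044 1.92787825 0.19329934]
31.3 [0.5358, 0.0384, 0.0752] [-3.134, 0.001, -1.49] q [0.44, 0.28, -0.49, 0.0, -0.79, -0.36] F [-4.3, 1.7, 21.9] 0.0086 60.0
 mask key_grip 0.66 px 615 cen 250.5 233.1 rect [250.5 233. ] [38. 15.] 90.0
 mark key_grip 0.9 [0.5334, 0.0378, 0.0934]
 mask switch_key 0.72 px 604 cen 250.5 233.4 rect [250.5 233. ] [38. 15.] 90.0
 mark switch_key 0.77 [0.5378, 0.0349, 0.0347]
```

```bash
python3 -m crank '[{"dx":0,"dy":0,"dz":0,"wx":0,"wy":0,"wz":1},{"dx":0,"dy":0,"dz":0,"wx":0,"wy":0,"wz":2},{"dx":0,"dy":0,"dz":0,"wx":0,"wy":0,"wz":3},{"dx":0,"dy":0,"dz":0,"wx":0,"wy":0,"wz":4},{"dx":0,"dy":0,"dz":0,"wx":0,"wy":0,"wz":4},{"dx":0,"dy":0,"dz":0,"wx":0,"wy":0,"wz":4},{"dx":0,"dy":0,"dz":0,"wx":0,"wy":0,"wz":4},{"dx":0,"dy":0,"dz":0,"wx":0,"wy":0,"wz":4},{"dx":0,"dy":0,"dz":0,"wx":0,"wy":0,"wz":4},{"dx":0,"dy":0,"dz":0,"wx":0,"wy":0,"wz":4}]'
python3 - <<'E'
from look import *
s=arm.get_state();print(s['moment'])
look(['stop_head','cupboard_key','salt_shaker','mug_a','tuna_tin'],cam='top')
E
```

```text
t: 32.8
eef_pos: [0.5357, 0.0385, 0.0752]
ee_rot: [-3.135, 0.002, -1.559]
force: [-5.7, 2.5, 21.6]
width: 0.0086
gripper_force: 60.0
[0.76116589 2.1934764  0.31700333]
32.8 [0.5357, 0.0385, 0.0752] [-3.135, 0.002, -1.559] q [0.44, 0.28, -0.49, 0.0, -0.79, -0.43] F [-5.7, 2.5, 21.6] 0.0086 60.0
 mark cupboard_key 0.55 [0.5622, -0.3592, 0.0196]
 mask salt_shaker 0.49 px 177 cen 313.1 168.2 rect [313.5 168.5] [13. 15.] 90.0
 mark salt_shaker 0.48 [0.6641, -0.2814, 0.0004]
 mask mug_a 0.88 px 973 cen 115.0 180.8 rect [115.1 180. ] [37.2 32.2] 43.0
 mark mug_a 0.7 [0.6216, 0.3327, 0.0005]
 mask tuna_tin 0.98 px 688 cen 394.7 192.9 rect [394.5 193. ] [26. 31.] 90.0
 mark tuna_tin 0.88 [0.5776, -0.5332, -0.002]
```

The moment now climbs with angle (0.10, 0.19, 0.32 N m), so the plug is held against its stop. The key is home and gripped at 60 N, and the bystanders haven't moved.

```bash
python3 -c "
from station import arm;print(arm.job_done())"
```

```text
the job is handed in; nothing more can be done
None
```

I handed the job in at about 33 s: the stop button was pressed down and twisted free, then the round-bowed key pushed fully home and turned clockwise to its stop. I'm still gripping it against the spring, and the other key and bystanders read as unmoved, apart from the final top view missing the stop button, last seen up right after the twist.

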